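# Set and lock the mitre table

## Task

With one fingertip, push the mitre table's blue swing arm round until its black nose points at the red disc (not the green one), and then, leaving the arm pointing there, push the yellow locking lever all the way over until it reaches its stop post. Only push, with the finger on one side: do not grip the arm or the lever and leave all the other things on the bench where they are.

Things in the scene. Friction and masses are not known exactly. Their poses are not given: they have to be found in the camera images.
- mitre_table: Fixed grey mitre table: round plate, radius 210 mm, 18 mm thick, on the bench; a square ear under the lever reaches 260 mm out at its own -y (right). Origin: centre of its underside, on the swing arm's axis; +x away from the robot at yaw 0. Two fences stand 125 to 145 mm behind the axis, top 68 mm. The near half (own x below 0) carries only swing arm, lever and two discs.
- mitre_arm (a joint): Angle of the swing arm about its upright axis (rad), counter-clockwise from above positive; 0 when the nose points along the mitre table's own -x (towards the robot), positive with the nose towards the table's own -y (right, seen from the robot). Range -0.95 to 0.95; starts within 0.22 of 0. Friction 0.25 N m (2.5 N at 100 mm from the axis), no spring: it stays where left.
- swing_pivot (a point): On the swing arm's axis, at the plate's upper face (18 mm above the bench). Its x axis points along the arm to the nose, z up; it turns with the arm.
- swing_nose (a point): Point of the arm's black nose, 140 mm from the axis, 36 mm above the bench. Axes as swing_pivot: x is where the nose points. The arm: a straight bar 26 mm wide, 20 to 115 mm from the axis, 22 to 50 mm above the bench (blue sides 24 to 48 mm), then the pointed nose; dark hub of radius 21 mm, up to 56 mm above the bench, on the axis.
- red_disc: The wanted angle: a red disc, radius 12 mm, 3 mm thick, fixed flat on the plate, 158 to 207 mm from the arm's axis, beyond the sweep of the nose. Origin: centre of its underside. Red and green may be either way round: one lies 0.5 to 0.77 rad to the left of the table's own -x line, the other as far to the right.
- green_disc: A green disc of the same size marking another angle, not wanted. Origin: centre of its underside.
- lock_lever (a joint): Angle of the yellow locking lever about its upright pivot (rad). 0 when it points along the mitre table's own -x (towards the robot), growing counter-clockwise from above as its tip swings out to the table's own -y (right); at 1.4 it is at its stop, beside the dark stop post. Starts between 0 and 0.3. Friction 0.15 N m, no spring: it stays where left.
- lever_pivot (a point): On the lever's pivot, at the plate's upper face (18 mm above the bench); in the mitre table's frame at x -20, y -200 mm. Its x axis points along the lever to its tip, z up; it turns with the lever. The lever turns counter-clockwise when pushed on its own -y side.
- lever_tip (a point): Tip of the lever, 90 mm from its pivot, 35 mm above the bench. The lever is a straight yellow bar 18 mm wide from 18 to 88 mm from the pivot, 24 to 46 mm above the bench; dark hub of radius 15 mm, up to 52 mm above the bench, on the pivot. The stop post (10 mm thick, top 50 mm above the bench) stands where the lever stops, on its far side.
- offcut: Loose timber offcut, 38 x 110 x 38 mm, standing on the plate between the swing arm's hub and the fences. Origin: centre of its underside.
- tape_measure: Loose yellow tape measure, 60 x 35 x 50 mm, standing on the left part of the plate. Origin: centre of its underside.
- screw_jar: Loose small amber jar, radius 24 mm, 50 mm high, on the right part of the plate. Origin: centre of its underside.
- glue_bottle: Loose white glue bottle, radius 28 mm, 160 mm high, on the bench to the left of the plate. Origin: centre of its underside.
- mug: Loose blue mug, radius 40 mm, 95 mm high, on the bench at the left. Origin: centre of its underside.
- hammer: Loose hammer lying on the bench to the right of the plate. Origin: under the middle of it.
- screwdriver: Loose screwdriver lying on the bench to the right, farther out. Origin: under the middle of it.

How it is judged:
On the way, in this order (a step that is already met when the one before it is completed fails the run):
1. the swing arm points at the red disc while the lever has not yet been moved over (y of red_disc in the frame of swing_nose between -0.012 and 0.012 m and x of red_disc in the frame of swing_nose above 0 m and value of joint lock_lever below 0.5 rad), for 0.3 s.
2. the locking lever is at its stop with the arm still pointing at the red disc (y of red_disc in the frame of swing_nose between -0.012 and 0.012 m and x of red_disc in the frame of swing_nose above 0 m and value of joint lock_lever above 1.25 rad), for 0.2 s.
At the end, for the whole second after the job is handed in: The line straight out from the arm's nose passes over the red disc (within 12 mm of its centre), the locking lever is within 0.15 rad of its stop, and both are at rest (all of step 2 and velocity of joint mitre_arm between -0.05 and 0.05 rad/s and velocity of joint lock_lever between -0.05 and 0.05 rad/s); the robot touches nothing.
It fails at once if the lever was moved over (past 0.5 rad) while the arm did not point at the red disc (value of joint lock_lever above 0.5 rad and not (y of red_disc in the frame of swing_nose between -0.012 and 0.012 m and x of red_disc in the frame of swing_nose above 0 m)).
It fails at once if the swing arm was gripped: fingers pressed on both its sides at once (contact force between the fingers and mitre_arm_c3 above 1 N and contact force between the fingers and mitre_arm_c4 above 1 N).
It fails at once if the lever was gripped: fingers pressed on both its sides at once (contact force between the fingers and lock_lever_c2 above 1 N and contact force between the fingers and lock_lever_c3 above 1 N).
It fails at once if one of the other things on the bench was moved by more than 20 mm (distance of any of offcut, tape_measure, screw_jar, glue_bottle, mug, hammer, screwdriver from where it was at the start of the episode above 0.02 m).
It also fails if it takes over 50 s, if anything falls off the work surface, if the arm or the gripper's body presses on something with over 40 N, if the wrist force passes 120 N, or if a joint passes its speed limit or range.

## Robot

A 7-joint arm with a two-finger parallel gripper is mounted at the origin on the work surface. World frame = base frame: x ahead of the robot, y to its left, z up, the work surface at z = 0. Lengths are in m, angles in rad, forces in N, time in s.
With the tool pointing down it reaches from about 0.4 to 0.85 m from the base axis. Payload 10.4 kg.
Tool frame: the origin (TCP) lies on the centre line of the jaws, within the pads' length; the fingertips stand 17 mm ahead of it and the grasp point (between the pads) lies 2 mm behind it; z points along the fingers, y is the line along which they close (so a half turn about z gives the same grasp; the last joint's range is limited). The gripper opens to 85 mm and grips with 20 to 120 N. Pads are 22 mm wide; open, the fingers measure 114 mm over their backs; the gripper's body (76 mm by 85 mm) begins 54 mm behind the grasp point. The pads swing forward as they close: fully open they stand 13 mm farther back than shut.
Start: joints at [-1.212, 0.332, -0.065, 1.46, 0.022, 1.35, -0.088], TCP at [0.233, 0.58, 0.248] pointing down, gripper open.
Joint ranges: [-2.6, 2.6], [-0.5, 2.12], [-1.47, 1.34], [0.16, 2.42], [-1.27, 4.41], [0.06, 2.06], [-2.6, 2.6]. Speed limits (rad/s): [2.22, 2.22, 2.79, 2.79, 3.14, 3.14, 3.14].

## Interface

Orientations are given as a unit quaternion [x, y, z, w].
In Python, from workcell import sensors, imaging, order, spotter gives the robot as it stands. The module is installed in compiled form; this text tells all that it offers.
- The arm moves only by the shell command python3 -m inch 'ROWS' [FORCE]. ROWS is JSON, a list that holds one entry, the list of rows, each a list of 7 numbers: the shift along the tool's x, y, z in m, then the turn, a rotation vector about the tool's x, y, z in rad, then the closure, from -1 (fully open) to 1 (shut). In form: [[[x, y, z, ax, ay, az, hand], ...]]. A call has 1 to 10 rows; each row is the pose to reach, as a shift and turn from the pose commanded when the call began, along the tool's axes at that moment; what a row does not reach only later rows make up. A row lasts 1/10 s, in which the tool goes at most 50 mm and 8.59 degrees, less where a joint would pass 70% of its speed; a pose out of reach is approached as far as the arm can. A call with a gripper value outside its range is refused whole. The fingers move at their own pace and stop on an object; FORCE is the grip in N (left out, the last holds). Time passes only in rows, so rows that repeat a pose let the fingers close. It gives the time, the measured TCP pose, the force, the opening and the grip force at its end, in the units of the state.
- sensors.get_obs(): the state, without advancing time (a new reading comes with each control period).
- imaging.camera(name): name is "side" or "top" or "wrist"; returns the picture (384x512x3 uint8, blue, green, red); there is no depth.
- imaging.calibration(name): a dict with "mtx" (3x3 intrinsics, pixels), "R" (3x3) and "t" (3): a world point X has camera coordinates R X + t; the wrist camera has in their place "tool_from_camera" (4x4, takes a point from camera to tool coordinates, whose origin is the TCP and whose axes are the flange's). Camera axes: x right, y down, z forward; pixel columns grow to the right and rows downward; lengths in m; the calibration is good to about 2 mm. A picture is of the moment at which its call begins: read the wrist's pose just before it. calibration takes no time and is no camera call.
- order.hand_in(): hands the job in; it is judged then, once.
Trained networks look in the newest picture that a camera, given by its name, has taken for a name from the list of things; names that differ only in an ending like _2 or _b are one class to them, and where a whole thing is asked for, a point or a joint stands for the part that bears it (a point fixed in the world has none). Each returns a list of dicts, best first, with "conf" (0 to 1); they miss things now and then, are a little off and sometimes report something else, mostly with a low value. They report only what shows in the picture. A call takes as long as a camera call.
- spotter.look_for(label, camera): "pixel" ([column, row] in pixels, amid what is visible of it).
The state is a dict: "clock": time; "joint_pos": joint angles; "joint_velocities": joint speeds; "tau": joint torques, N m; "position": TCP position; "ee_rot": TCP orientation; "ft_force": force on the tool from outside, world axes, zero at the start; "torque": the same for the moment, N m; "grip_width": opening from 0.0 (shut) to 1.0 (fully open); "grasp_force": force on a finger pad.
Only numpy, scipy, OpenCV 4.12 (cv2) and the standard library are available. Lean on these libraries where they do the work, as an engineer would, in place of code of your own. Each camera call takes 0.05 s, during which the arm holds its last target. There are 200 camera calls.

## Working session

There is one attempt and no reset: what is moved stays moved. The work goes in short steps, Python scripts to look and compute and a shell command to move; the robot and the scene stay as the last step left them, time stands still between calls to the robot, and variables do not carry over. Pictures are saved under pics/ and viewed, at most 10 in all, crops included, and the job is handed in when it is done.

```bash
mkdir -p pics; cat > h.py <<'E'
import numpy as np, cv2
from scipy.spatial.transform import Rotation as Ro
from workcell import sensors, imaging, order, spotter
def ray(cam,px,z,obs=None):
    c=imaging.calibration(cam);K=np.array(c["mtx"])
    d=np.linalg.solve(K,[px[0],px[1],1.])
    if cam=="wrist":
        T=np.array(c["tool_from_camera"]);R=Ro.from_quat(obs["ee_rot"]).as_matrix()
        o=R@T[:3,3]+obs["position"];d=R@T[:3,:3]@d
    else:
        R=np.array(c["R"]);o=-R.T@np.array(c["t"]);d=R.T@d
    return o+d*(z-o[2])/d[2]
def proj(cam,X):
    c=imaging.calibration(cam);p=np.array(c["mtx"])@(np.array(c["R"])@np.array(X)+np.array(c["t"]));return p[:2]/p[2]
E
python3 - <<'E'
from h import *
o=sensors.get_obs();print(o["clock"],o["position"],o["ee_rot"])
print(Ro.from_quat(o["ee_rot"]).as_matrix().round(3))
im=imaging.camera("top");cv2.imwrite("pics/top.png",cv2.resize(im,(768,576)))
for l,z in [("red_disc",.021),("green_disc",.021),("mitre_arm",.05),("swing_nose",.036),("swing_pivot",.056),("lock_lever",.046),("lever_tip",.035),("lever_pivot",.052),("mitre_table",.018)]:
    for r in spotter.look_for(l,"top")[:2]: print(l,r["conf"],r["pixel"],ray("top",r["pixel"],z).round(3))
im=imaging.camera("side");cv2.imwrite("pics/side.png",cv2.resize(im,(768,576)))
E
```

```text
0.0 [0.23268626 0.57968553 0.24750031] [ 1.89695709e-01  9.81842663e-01 -7.15093564e-04 -1.09260796e-04]
[[-0.928  0.373 -0.   ]
 [ 0.373  0.928 -0.001]
 [-0.    -0.001 -1.   ]]
red_disc 0.51 [287.1, 236.4] [ 0.421 -0.106  0.021]
mitre_arm 0.97 [249.3, 203.4] [0.522 0.007 0.05 ]
swing_nose 0.84 [244.4, 202.4] [0.526 0.022 0.036]
swing_pivot 0.73 [247.6, 200.7] [0.529 0.012 0.056]
lock_lever 0.84 [318.6, 197.5] [ 0.536 -0.203  0.046]
lever_tip 0.6 [320.5, 198.3] [ 0.534 -0.211  0.035]
lever_pivot 0.52 [320.3, 197.3] [ 0.536 -0.207  0.052]
mitre_table 0.57 [254.9, 192.1] [ 0.56  -0.011  0.018]
```

View pics/top.png

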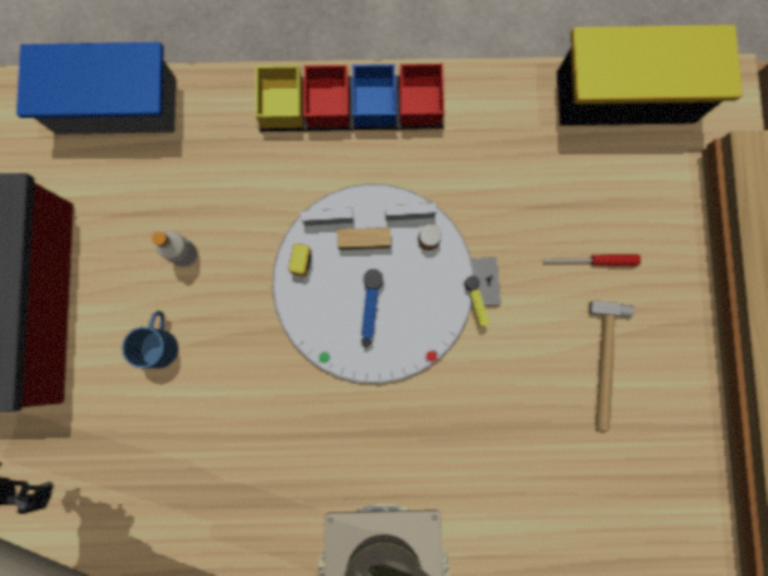

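View pics/side.png

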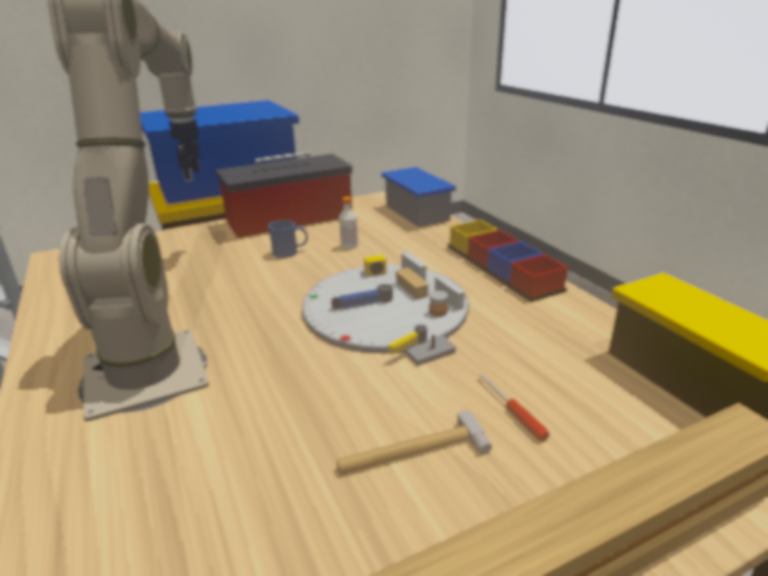

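The top picture (shown at 1.5x) has the hub at (373,279), the black nose at (366,342), red disc at (431,356) to the right, green at (324,357). The lever hub is at (472,284) and its tip at (485,326). The networks' part positions for nose, pivot and tip are not usable, so I measure those from the picture.

```bash
python3 - <<'E'
from h import *
im=imaging.camera("top");hsv=cv2.cvtColor(im,cv2.COLOR_BGR2HSV)
def blob(lo,hi,box):
    m=cv2.inRange(hsv,np.array(lo),np.array(hi));k=np.zeros_like(m);x0,y0,x1,y1=box;k[y0:y1,x0:x1]=m[y0:y1,x0:x1]
    M=cv2.moments(k,True);return M["m00"],np.array([M["m10"],M["m01"]])/max(M["m00"],1)
box=(185,120,320,258)
P={}
for n,lo,hi,b,z in [("red",(0,120,80),(8,255,255),(270,220,310,250),.021),("redhi",(170,120,80),(180,255,255),(270,220,310,250),.021),("green",(45,80,60),(85,255,255),(200,225,235,250),.021),("blue",(100,90,40),(125,255,255),(230,180,265,235),.049),("yellow",(22,120,80),(35,255,255),(305,185,335,225),.045),("hub",(0,0,0),(180,255,90),(238,175,260,192),.056),("nose",(0,0,0),(180,255,70),(235,222,255,235),.04),("lhub",(0,0,0),(180,255,90),(305,180,323,197),.052)]:
    a,p=blob(lo,hi,b);P[n]=ray("top",p,z);print(n,a,p.round(1),P[n].round(4))
m=cv2.inRange(hsv,np.array((90,0,90)),np.array((180,60,255)))
k=np.zeros_like(m);k[110:262,175:322]=m[110:262,175:322]
c=max(cv2.findContours(k,0,cv2.CHAIN_APPROX_NONE)[0],key=cv2.contourArea)
h=cv2.convexHull(c)[:,0].astype(float);w=np.array([ray("top",q,.018)[:2] for q in h])
w=w[w[:,1]>-.15]
A=np.c_[2*w,np.ones(len(w))];s=np.linalg.lstsq(A,(w**2).sum(1),rcond=None)[0]
print("plate",s[:2],np.sqrt(s[2]+s[0]**2+s[1]**2))
E
```

```text
red 31.0 [287.4 237.4] [ 0.4184 -0.107   0.021 ]
redhi 1.0 [290. 237.] [ 0.4193 -0.115   0.021 ]
green 31.0 [215.6 237.7] [0.4218 0.1113 0.021 ]
blue 251.0 [246.1 207.9] [0.5082 0.0168 0.049 ]
yellow 155.0 [318.9 205.4] [ 0.5119 -0.2031  0.045 ]
hub 118.0 [248.5 186.1] [0.5732 0.0084 0.056 ]
nose 21.0 [243.9 227.8] [0.4492 0.0247 0.04  ]
lhub 70.0 [314.2 189. ] [ 0.5611 -0.1897  0.052 ]
plate [0.57561812 0.00866861] 0.20399032014718113
```

```bash
python3 -m inch '[[[-0.2,-0.175,0,0,0,0.27,1],[-0.427,-0.373,0,0,0,0.55,1],[-0.427,-0.373,0,0,0,0.55,1],[-0.427,-0.373,0,0,0,0.55,1],[-0.427,-0.373,0,0,0,0.55,1],[-0.427,-0.373,0,0,0,0.55,1],[-0.427,-0.373,0,0,0,0.55,1],[-0.427,-0.373,0,0,0,0.55,1],[-0.427,-0.373,0,0,0,0.55,1],[-0.427,-0.373,0,0,0,0.55,1]]]' 30
```

```text
clock: 1.6
position: [0.4603, 0.1325, 0.2487]
ee_rot: [0.449, 0.893, 0.001, 0.0]
ft_force: [1.7, 0.7, 0.6]
grip_width: -0.002
grasp_force: 0.0
```

```bash
python3 - <<'E'
from h import *
o=sensors.get_obs();print(o["clock"],o["position"],o["grip_width"])
R=Ro.from_quat(o["ee_rot"]).as_matrix();print(R.round(3))
print(R.T@(np.array([.49,.075,.12])-o["position"]))
im=imaging.camera("wrist");cv2.imwrite("pics/w1.png",im)
for l,z in [("red_disc",.021),("green_disc",.021),("swing_nose",.036),("swing_pivot",.056),("lever_tip",.035),("lever_pivot",.052)]:
    for r in spotter.look_for(l,"wrist")[:2]: print(l,r["conf"],r["pixel"],ray("wrist",r["pixel"],z,o).round(3))
E
```

```text
1.6 [0.46031263 0.13252027 0.24869683] -0.0016384125663431025
[[-0.596  0.803  0.001]
 [ 0.803  0.596  0.001]
 [ 0.     0.001 -1.   ]]
[-0.06390239 -0.01063171  0.12867108]
red_disc 0.61 [139.9, 268.5] [ 0.413 -0.103  0.021]
green_disc 0.5 [226.6, 162.5] [0.426 0.112 0.021]
swing_nose 0.68 [216.4, 236.5] [0.474 0.02  0.036]
swing_pivot 0.8 [216.2, 234.1] [0.468 0.034 0.056]
```

View pics/w1.png

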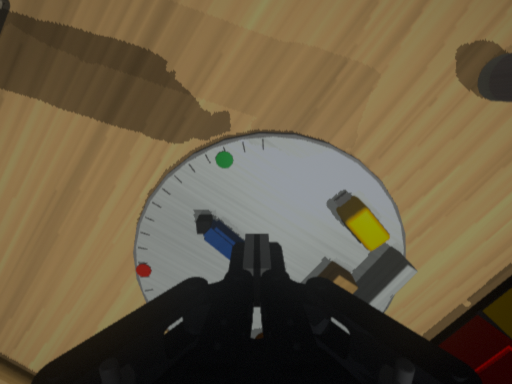

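The wrist picture confirms red at (144,270) and green at (224,160), with the nose at (204,222), all agreeing with the top view. The left side of the arm is clear for the descent.

```bash
python3 -m inch '[[[-0.03,-0.005,0.04,0,0,0,1],[-0.064,-0.011,0.08,0,0,0,1],[-0.064,-0.011,0.125,0,0,0,1],[-0.064,-0.011,0.165,0,0,0,1],[-0.064,-0.011,0.194,0,0,0,1],[-0.064,-0.011,0.194,0,0,0,1],[-0.064,-0.011,0.194,0,0,0,1]]]'
python3 -m inch '[[[-0.008,-0.006,0,0,0,0,1],[-0.016,-0.012,0,0,0,0,1],[-0.024,-0.018,0,0,0,0,1],[-0.031,-0.024,0,0,0,0,1],[-0.038,-0.03,0,0,0,0,1],[-0.045,-0.035,0,0,0,0,1],[-0.052,-0.04,0,0,0,0,1],[-0.058,-0.045,0,0,0,0,1],[-0.064,-0.05,0,0,0,0,1],[-0.067,-0.052,0,0,0,0,1]]]'
cat > chk.py <<'E'
from h import *
import sys
o=sensors.get_obs();print(o["clock"],o["position"],o["ft_force"])
im=imaging.camera("top");hsv=cv2.cvtColor(im,cv2.COLOR_BGR2HSV)
def pts(lo,hi,box,z):
    m=cv2.inRange(hsv,np.array(lo),np.array(hi));x0,y0,x1,y1=box;r,c=np.nonzero(m[y0:y1,x0:x1])
    return np.array([ray("top",(a+x0,b+y0),z)[:2] for a,b in zip(c,r)])
ax=np.array([.575,.0085]);red=np.array([.4175,-.107]) 
for n,p in (("blue",pts((100,90,40),(125,255,255),(225,180,300,240),.049)),("nose",pts((0,0,0),(180,255,70),(235,205,300,240),.04))):
    if len(p): q=p.mean(0)-ax;print(n,len(p),(q+ax).round(4),"ang",np.arctan2(-q[1],-q[0]).round(3))
q=red-ax;print("target",np.arctan2(-q[1],-q[0]).round(3))
p=pts((22,120,80),(35,255,255),(305,175,350,225),.045)
q=p.mean(0)-np.array([.558,-.191]);print("lever",p.mean(0),np.arctan2(-q[1],-q[0]).round(3))
cv2.imwrite("pics/"+sys.argv[1],cv2.resize(im[150:270,190:350],(800,600),interpolation=cv2.INTER_CUBIC))
E
python3 chk.py c1.png
```

```text
clock: 2.65
position: [0.4891, 0.0774, 0.0549]
ee_rot: [0.449, 0.894, -0.0, -0.0]
ft_force: [1.7, 0.3, -0.3]
grip_width: -0.0
grasp_force: 0.0
clock: 3.65
position: [0.4873, -0.0091, 0.0544]
ee_rot: [0.45, 0.893, 0.0, 0.0]
ft_force: [0.4, 3.7, 0.6]
grip_width: 0.0
grasp_force: 1.4
3.65 [ 0.48731326 -0.009117    0.05441046] [0.3833637  3.69908657 0.5704055 ]
target 0.633
lever [ 0.51229189 -0.20291558] 0.255
```

View pics/c1.png

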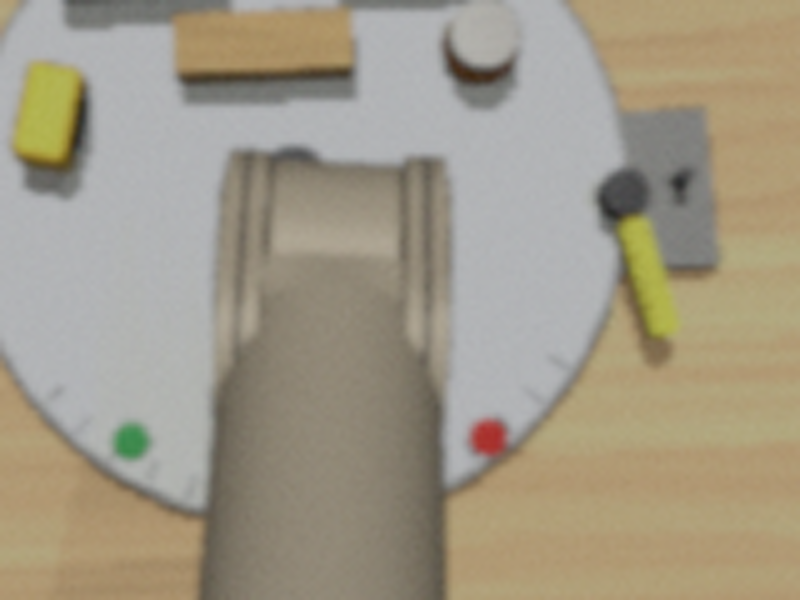

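The wrist hides the arm here: red is at (490,437) and the lever is undisturbed. I'll push nearly to the computed position, back off left and up, and look.

```bash
python3 -m inch '[[[-0.004,-0.003,0,0,0,0,1],[-0.008,-0.006,0,0,0,0,1],[-0.011,-0.008,0,0,0,0,1],[-0.011,-0.008,0,0,0,0,1],[0.01,0.0,0,0,0,0,1],[0.04,0.02,0,0,0,0,1],[0.08,0.05,-0.02,0,0,0,1],[0.11,0.08,-0.06,0,0,0,1],[0.14,0.1,-0.1,0,0,0,1],[0.16,0.12,-0.1,0,0,0,1]]]'
python3 chk.py c2.png
```

```text
clock: 4.7
position: [0.4896, 0.1926, 0.158]
ee_rot: [0.45, 0.893, 0.002, 0.002]
ft_force: [1.2, -0.1, -0.2]
grip_width: -0.001
grasp_force: 0.0
4.7 [0.4896403  0.19260798 0.15803154] [ 1.19619102 -0.08447464 -0.18034277]
blue 262 [ 0.5182 -0.029 ] ang 0.584
nose 17 [ 0.4692 -0.0614] ang 0.583
target 0.633
lever [ 0.511997   -0.20316045] 0.258
```

View pics/c2.png

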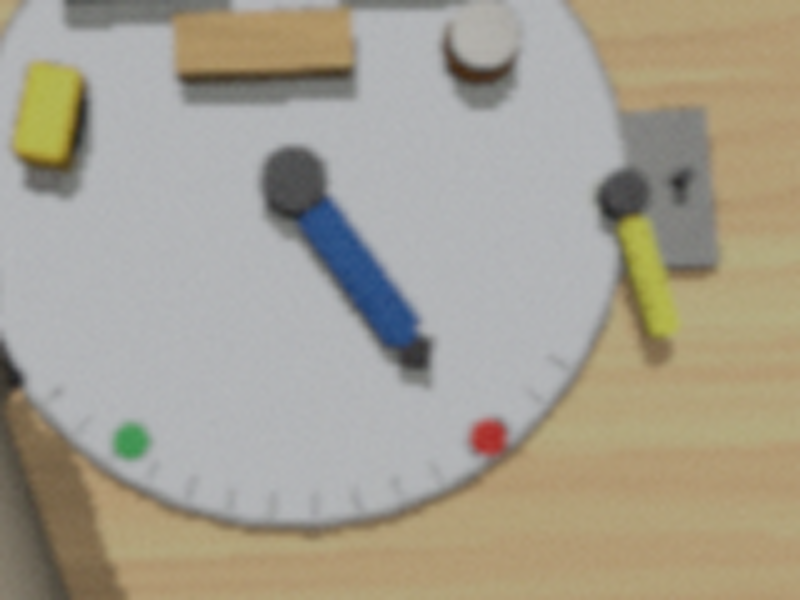

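The arm now points at about 0.584 rad (nose at (415,353)) against 0.633 for the red disc at (490,437), so it needs about 4.5 mm more at the contact radius.

```bash
python3 -m inch '[[[-0.03,-0.03,0,0,0,0,1],[-0.06,-0.06,0,0,0,0,1],[-0.09,-0.09,0.03,0,0,0,1],[-0.119,-0.125,0.06,0,0,0,1],[-0.119,-0.125,0.1,0,0,0,1],[-0.119,-0.125,0.1,0,0,0,1],[-0.135,-0.127,0.1,0,0,0,1],[-0.15,-0.128,0.1,0,0,0,1],[-0.16,-0.128,0.1,0,0,0,1],[-0.166,-0.128,0.1,0,0,0,1]]]'
python3 -m inch '[[[-0.004,0,0,0,0,0,1],[-0.007,0,0,0,0,0,1],[-0.0095,0,0,0,0,0,1],[-0.0095,0,0,0,0,0,1],[0.01,0.0,0,0,0,0,1],[0.04,0.02,0,0,0,0,1],[0.08,0.05,-0.03,0,0,0,1],[0.11,0.08,-0.07,0,0,0,1],[0.14,0.1,-0.11,0,0,0,1],[0.16,0.12,-0.13,0,0,0,1]]]'
python3 chk.py c3.png
```

```text
clock: 5.75
position: [0.4855, -0.0179, 0.0554]
ee_rot: [0.449, 0.893, 0.0, 0.0]
ft_force: [-0.1, 0.4, 0.3]
grip_width: -0.0
grasp_force: 0.0
clock: 6.75
position: [0.4849, 0.1798, 0.1835]
ee_rot: [0.449, 0.893, 0.0, 0.0]
ft_force: [1.2, -0.1, 0.1]
grip_width: -0.0
grasp_force: 0.0
6.75 [0.48487379 0.17983048 0.18348579] [ 1.24722792 -0.14194631  0.11969904]
blue 263 [ 0.5198 -0.0311] ang 0.622
nose 15 [ 0.4721 -0.0654] ang 0.623
target 0.633
lever [ 0.51211361 -0.20296684] 0.255
```

View pics/c3.png

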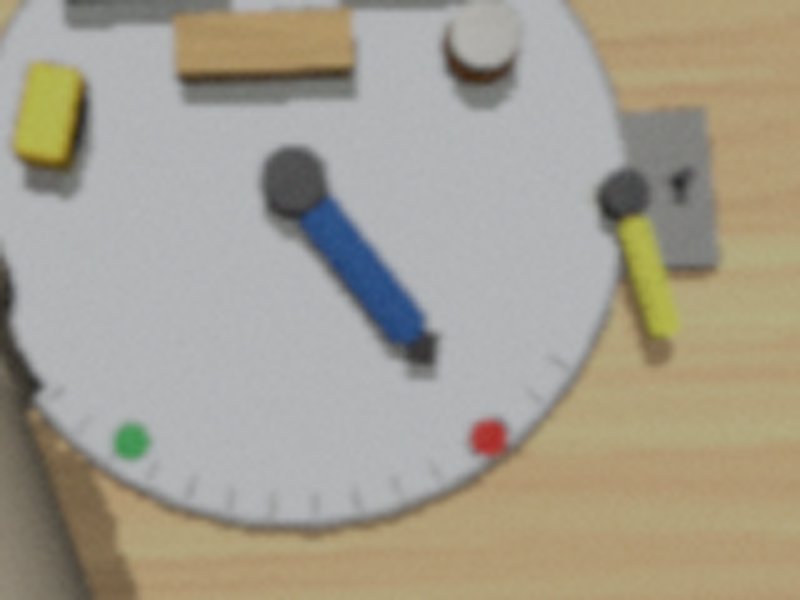

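The arm reads 0.623 rad against 0.633 wanted, about 2 mm off at the disc and well within tolerance. Blue bar, nose (423,348) and red (490,437) are in line, and the lever is still at its start. Next I move over to the left of the lever.

```bash
python3 -m inch '[[[-0.03,-0.02,0,0,0,-0.1,1],[-0.07,-0.05,0,0,0,-0.2,1],[-0.11,-0.078,0,0,0,-0.3,1],[-0.15,-0.107,0,0,0,-0.36,1],[-0.19,-0.135,0,0,0,-0.36,1],[-0.23,-0.163,0,0,0,-0.36,1],[-0.269,-0.191,0,0,0,-0.36,1],[-0.269,-0.191,0,0,0,-0.36,1],[-0.269,-0.191,0,0,0,-0.36,1],[-0.269,-0.191,0,0,0,-0.36,1]]]'
python3 - <<'E'
from h import *
o=sensors.get_obs();R=Ro.from_quat(o["ee_rot"]).as_matrix();p=np.array(o["position"]);print(p,R.round(3))
im=imaging.camera("wrist");cv2.imwrite("pics/w2.png",im)
P=np.array([.5605,-.191])
for th in np.r_[0.0,.24:1.45:.17,1.43]:
    d=-np.array([np.cos(th),np.sin(th)]);n=np.array([np.sin(th),-np.cos(th)])
    e=.011*abs(R[:2,0]@n)+.0145*abs(R[:2,1]@n)
    q=P+.065*d-(.009+e)*n
    print(th.round(2),q.round(4),(R.T@(np.r_[q,.052]-p)).round(4))
E
```

```text
clock: 7.8
position: [0.4922, -0.15, 0.1812]
ee_rot: [0.281, 0.96, 0.0, -0.0]
ft_force: [-0.0, -0.2, -0.5]
grip_width: -0.002
grasp_force: 0.0
[ 0.49223411 -0.14995505  0.18121419] [[-0.842  0.54  -0.   ]
 [ 0.54   0.842  0.   ]
 [ 0.     0.    -1.   ]]
0.0 [ 0.4955 -0.1639] [-0.0103 -0.01    0.1292]
0.24 [ 0.491  -0.1803] [-0.0153 -0.0262  0.1292]
0.41 [ 0.4904 -0.1929] [-0.0217 -0.0371  0.1292]
0.58 [ 0.4925 -0.2057] [-0.0304 -0.0469  0.1292]
0.75 [ 0.4971 -0.2183] [-0.041  -0.0549  0.1292]
0.92 [ 0.5043 -0.2299] [-0.0534 -0.0608  0.1292]
1.09 [ 0.5116 -0.2388] [-0.0643 -0.0644  0.1292]
1.26 [ 0.5184 -0.2457] [-0.0738 -0.0665  0.1292]
1.43 [ 0.5266 -0.2518] [-0.084  -0.0672  0.1292]
1.43 [ 0.5266 -0.2518] [-0.084  -0.0672  0.1292]
```

View pics/w2.png

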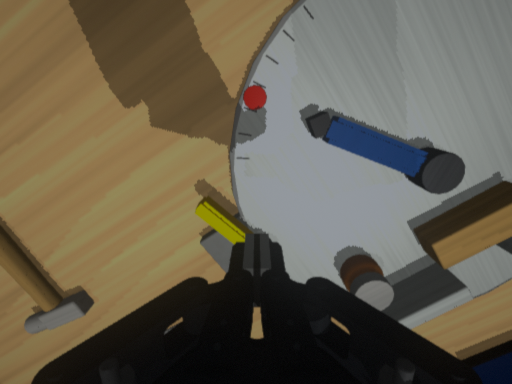

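The wrist picture shows the arm aimed at the red disc (255,97), the lever tip at (205,212), and open plate beside the lever for the finger. I go down and push along the arc.

```bash
python3 -m inch '[[[0,0,0.04,0,0,0,1],[0,0,0.08,0,0,0,1],[0,0,0.11,0,0,0,1],[0,0,0.129,0,0,0,1],[0,0,0.129,0,0,0,1],[-0.005,-0.008,0.129,0,0,0,1],[-0.01,-0.017,0.129,0,0,0,1],[-0.015,-0.026,0.129,0,0,0,1],[-0.022,-0.037,0.129,0,0,0,1],[-0.026,-0.042,0.129,0,0,0,1]]]'
python3 -m inch '[[[-0.004,-0.005,0,0,0,0,1],[-0.009,-0.009,0,0,0,0,1],[-0.015,-0.013,0,0,0,0,1],[-0.021,-0.016,0,0,0,0,1],[-0.027,-0.019,0,0,0,0,1],[-0.033,-0.021,0,0,0,0,1],[-0.038,-0.0225,0,0,0,0,1],[-0.043,-0.024,0,0,0,0,1],[-0.048,-0.0245,0,0,0,0,1],[-0.053,-0.025,0,0,0,0,1]]]'
```

```text
clock: 8.85
position: [0.4916, -0.2017, 0.0531]
ee_rot: [0.283, 0.959, 0.0, 0.001]
ft_force: [0.9, 3.0, 1.1]
grip_width: -0.002
grasp_force: 1.3
clock: 9.85
position: [0.5225, -0.2503, 0.0524]
ee_rot: [0.282, 0.959, 0.0, -0.0]
ft_force: [-2.2, 3.3, -0.5]
grip_width: 0.0
grasp_force: 1.4
```

```bash
python3 -m inch '[[[-0.002,0.001,0,0,0,0,1],[-0.004,0.002,0,0,0,0,1],[-0.0055,0.0025,0,0,0,0,1],[-0.0055,0.0025,0,0,0,0,1]]]'
```

```text
clock: 10.25
position: [0.5282, -0.2515, 0.0525]
ee_rot: [0.282, 0.959, -0.0, 0.0]
ft_force: [-1.5, -1.9, -1.0]
grip_width: -0.005
grasp_force: 1.0
```

```bash
python3 -m inch '[[[-0.002,0.001,0,0,0,0,1],[-0.004,0.002,0,0,0,0,1],[-0.0055,0.0025,0,0,0,0,1],[-0.0055,0.0025,0,0,0,0,1]]]'
```

```text
clock: 10.65
position: [0.5346, -0.2519, 0.0525]
ee_rot: [0.282, 0.959, 0.0, 0.0]
ft_force: [-2.0, -0.4, -0.6]
grip_width: 0.003
grasp_force: 1.0
```

```bash
python3 -m inch '[[[-0.002,0.001,0,0,0,0,1],[-0.004,0.002,0,0,0,0,1],[-0.004,0.002,0,0,0,0,1]]]'; python3 - <<'E'
from h import *
im=imaging.camera("side");cv2.imwrite("pics/s2.png",cv2.resize(im[150:280,180:353],(800,600),interpolation=cv2.INTER_CUBIC))
E
```

```text
clock: 10.95
position: [0.537, -0.2524, 0.0521]
ee_rot: [0.282, 0.959, 0.0, -0.002]
ft_force: [-11.6, 0.4, 5.7]
grip_width: -0.007
grasp_force: 5.7
```

View pics/s2.png

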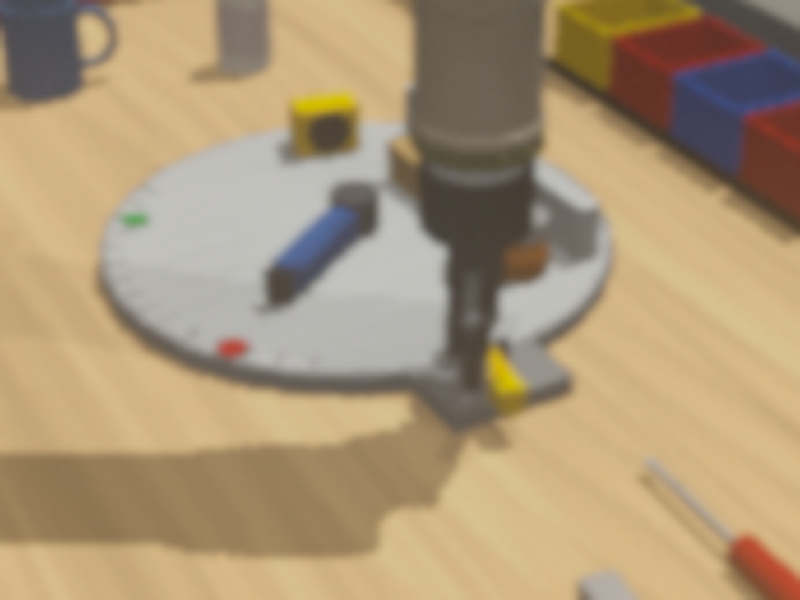

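The force rose to about 12 N, and the side picture shows the yellow lever (505,380) lying across the ear against its stop. I back off, rise, and check.

```bash
python3 -m inch '[[[0.008,-0.005,0,0,0,0,1],[0.02,-0.013,0,0,0,0,1],[0.034,-0.022,-0.02,0,0,0,1],[0.034,-0.022,-0.06,0,0,0,1],[0.034,-0.022,-0.1,0,0,0,1],[0.034,-0.022,-0.14,0,0,0,1],[0.07,0.01,-0.15,0,0,0,1],[0.11,0.04,-0.15,0,0,0,1],[0.14,0.07,-0.15,0,0,0,1],[0.17,0.1,-0.15,0,0,0,1]]]'
python3 -m inch '[[[0.03,0.03,0,0,0,0,1],[0.06,0.06,0,0,0,0,1],[0.09,0.09,0,0,0,0,1],[0.12,0.13,0,0,0,0,1],[0.15,0.17,0,0,0,0,1],[0.15,0.2,0,0,0,0,1],[0.15,0.23,0,0,0,0,1],[0.15,0.23,0,0,0,0,1],[0.15,0.23,0,0,0,0,1]]]'
python3 chk.py c4.png
```

```text
clock: 12.0
position: [0.4497, -0.074, 0.2032]
ee_rot: [0.282, 0.96, 0.001, 0.001]
ft_force: [1.3, 0.0, -1.0]
grip_width: 0.004
grasp_force: 0.0
clock: 12.9
position: [0.4482, 0.1988, 0.2026]
ee_rot: [0.282, 0.96, 0.0, 0.0]
ft_force: [0.3, 0.7, -0.3]
grip_width: 0.002
grasp_force: 0.0
12.9 [0.4482006  0.19878774 0.20255393] [ 0.34253279  0.74365193 -0.31570174]
blue 263 [ 0.5197 -0.0312] ang 0.623
nose 16 [ 0.4725 -0.0657] ang 0.627
target 0.633
lever [ 0.55648401 -0.243258  ] 1.542
```

View pics/c4.png

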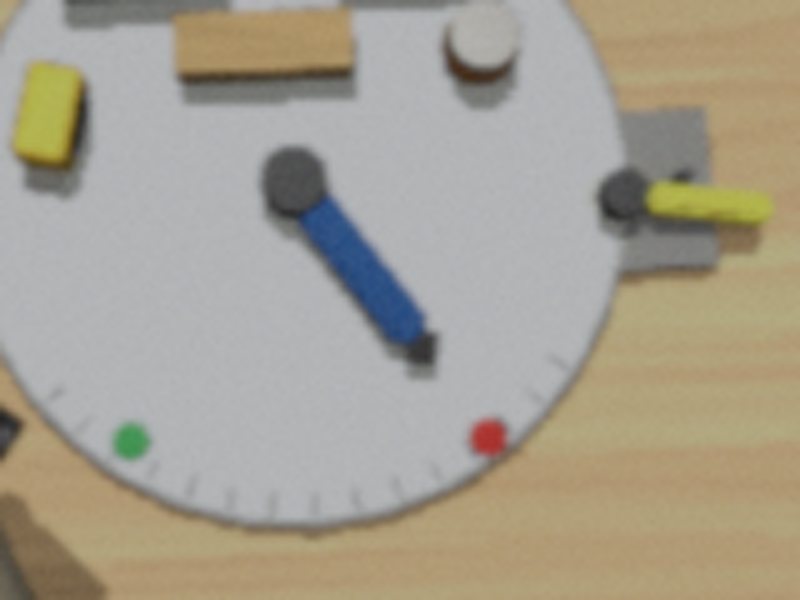

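The lever lies against its post (post top at (682,178), lever at (710,202)), the arm still aims at red, and nothing else has moved. I hand in.

```bash
python3 -c "
from workcell import order;print(order.hand_in())"
```

```text
the job is handed in; nothing more can be done
None
```

I handed the job in at about 13 s: the swing arm points at the red disc (about 2 mm off its centre by the camera), the lever is against its stop post, and nothing else visibly moved; the hand-in gave no verdict.

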